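# Strip the wheel hub into the colour-coded parts dishes

## Task

Strip the hub stack off the wheel's stub axle, working down from the top: red cap, then brass bush, then green-sealed bearing, then blue pulley. Set each part down upright in the middle of the dish of its own colour (the brass bush in the yellow dish) and let go of it before you take the next. Do not push or knock over the oil bottle.

Things in the scene. Friction and masses are not known exactly. Their poses are not given: they have to be found in the camera images.
- wheel: Black rubber-tyred wheel lying flat, immovable, 140 mm diameter, face 46 mm above the bench. A 52 mm wide hub boss rises to 56 mm; on it a 12 mm thick steel stub axle stands up to 116 mm. From below: pulley, bearing, bush, threaded loosely on the axle; the cap covers its end. Origin: centre of the underside, at bench level; z up. Wheel and dishes trade places between starts.
- cap: Red plastic cap, solid round, 28 mm diameter, 22 mm high, top edge bevelled over its top 4 mm, flat underside (no bore). Starts on top of the stack, underside 124 mm above the bench. Origin: centre of the underside; z up along its axis. About 30 g.
- bush: Plain brass bush, a ring 36 mm in diameter, 22 mm high, 22 mm bore (5 mm play all round on the axle). Starts under the cap, underside 102 mm above the bench. Origin: on the axis at the underside; z up. About 120 g.
- bearing: Steel bearing with a green seal on its top face, a ring 50 mm in diameter, 22 mm high, 22 mm bore. Starts under the bush, underside 80 mm above the bench. Origin: on the axis at the underside; z up. About 200 g.
- pulley: Blue painted pulley, a ring 66 mm in diameter with plain straight sides, 24 mm high, 22 mm bore. Starts lowest in the stack, on the hub boss, underside 56 mm above the bench. Origin: on the axis at the underside; z up. About 200 g.
- dish_red: Red round parts dish, fixed to the bench, 112 mm outer diameter, flat floor 4 mm above the bench and 100 mm across, low rim 7 mm above the bench. Place of the red cap. Origin: centre of the underside, at bench level; z up.
- dish_yellow: Yellow round parts dish, fixed to the bench, 112 mm outer diameter, flat floor 4 mm above the bench and 100 mm across, low rim 7 mm above the bench. Place of the brass bush. Origin: centre of the underside, at bench level; z up.
- dish_green: Green round parts dish, fixed to the bench, 112 mm outer diameter, flat floor 4 mm above the bench and 100 mm across, low rim 7 mm above the bench. Place of the green-sealed bearing. Origin: centre of the underside, at bench level; z up.
- dish_blue: Blue round parts dish, fixed to the bench, 112 mm outer diameter, flat floor 4 mm above the bench and 100 mm across, low rim 7 mm above the bench. Place of the blue pulley. Origin: centre of the underside, at bench level; z up.
- oil_bottle: Orange oil bottle with black cap and a pale label, 52 mm diameter, 120 mm high, standing loose beyond the work; to be left alone. Origin: centre of the underside; z up.
There are look-alikes about, which are no part of the job. Of the things like the bush, leave any that is purple; of the rest the smaller one is meant. There is more than one size of the bearing; the one meant has the size given above.

How it is judged:
By the outcome, as a careful person would: the job done as asked, in the order asked, and still so for the second after the job is handed in, with the robot touching nothing.
It also fails if it takes over 106 s, if anything falls off the work surface, if the arm or the gripper's body presses on something with over 40 N, if the wrist force passes 120 N, or if a joint passes its speed limit or range.

## Robot

A 7-joint arm with a two-finger parallel gripper is mounted at the origin on the work surface. World frame = base frame: x ahead of the robot, y to its left, z up, the work surface at z = 0. Lengths are in m, angles in rad, forces in N, time in s.
With the tool pointing down it reaches from about 0.4 to 0.75 m from the base axis. Payload 19.5 kg.
Tool frame: the origin (TCP) lies on the centre line of the jaws, within the pads' length; the fingertips stand 17 mm ahead of it and the grasp point (between the pads) lies 2 mm behind it; z points along the fingers, y is the direction in which the jaws open and shut (so a half turn about z gives the same grasp; the last joint's range is limited). The gripper opens to 85 mm and grips with 20 to 120 N. Pads are 22 mm wide; open, the fingers measure 114 mm over their backs; the gripper's body (76 mm by 85 mm) begins 54 mm behind the grasp point. The pads swing forward as they close: fully open they stand 13 mm farther back than shut.
Start: joints at [-1.252, 0.707, -0.028, 1.485, 0.022, 0.951, -0.075], TCP at [0.203, 0.538, 0.248] pointing down, gripper open.
Joint ranges: [-2.71, 2.71], [-0.32, 2.16], [-1.57, 1.52], [0, 2.45], [-1.46, 4.6], [0, 2.02], [-2.83, 2.83]. Speed limits (rad/s): [1.89, 1.89, 2.57, 2.57, 3.01, 3.01, 3.01].

## Interface

Orientations are given as a rotation vector (axis times angle).
In Python, from plant import arm, optics gives the robot as it stands.
- The arm moves only by the shell command python3 -m inch 'ROWS'. ROWS is JSON, a list of rows, each an object of numbers: "x", "y", "z": the shift along the tool's x, y, z in m; "ax", "ay", "az": the turn, a rotation vector about the tool's x, y, z in rad; "grip": the finger opening in m, from 0 to 0.0854. A call has 1 to 12 rows; each row is the pose to reach, as a shift and turn from the pose commanded when the call began, along the tool's axes at that moment; what a row does not reach only later rows make up. A row lasts 1/12 s, in which the tool goes at most 41.7 mm and 7.16 degrees, less where a joint would pass 70% of its speed; a pose out of reach is approached as far as the arm can. A call with a gripper value outside its range is refused whole. The fingers move at their own pace and stop on an object; the grip force is fixed at half the most. Time passes only in rows, so rows that repeat a pose let the fingers close. It gives the time, the measured TCP pose, the force and the opening at its end, in the units of the state.
- arm.observe(): the state, without advancing time (a new reading comes with each control period).
- optics.snapshot(name): name is "side" or "top" or "wrist"; returns a dict with "image" (480x640x3 uint8, red, green, blue), "fx", "fy", "cx", "cy" (pixels), "pose" (4x4, takes a point from camera to world coordinates). Camera axes: x right, y up, looking along -z (the intrinsics and any distortion apply to the point x, -y, -z); pixel columns grow to the right and rows downward; lengths in m; the calibration is good to about 2 mm. The wrist camera is an equidistant fisheye: a pixel r from the principal point sees the ray r / f radians off the axis. A picture is of the moment at which its call begins. There is no depth.
- arm.close_job(): hands the job in, once; it reports no verdict.
The state is a dict: "t": time; "joints": joint angles; "qd": joint speeds; "effort": joint torques, N m; "eef_pos": TCP position; "tool_rot": TCP orientation; "force": force on the tool from outside, world axes, zero at the start; "wrist_torque": the same for the moment, N m; "grip_width": opening from 0.0 (shut) to 1.0 (fully open).
Only numpy, scipy, OpenCV 4.12 (cv2) and the standard library are available. Lean on these libraries where they do the work, as an engineer would, in place of code of your own. Each camera call takes 0.05 s, during which the arm holds its last target. There are 200 camera calls.

## Working session

There is one attempt and no reset: what is moved stays moved. The work goes in short steps, Python scripts to look and compute and a shell command to move; the robot and the scene stay as the last step left them, time stands still between calls to the robot, and variables do not carry over. Pictures are saved under pics/ and viewed, on a budget of 14 in all, crops included, one or two more only if the job needs it, and the job is handed in when it is done.

```bash
mkdir -p pics; ls
python3 - <<'E'
from plant import arm, optics
import cv2
s=arm.observe(); print({k:s[k] for k in('t','eef_pos','tool_rot','grip_width','force')})
for n in('top','side'):
    d=optics.snapshot(n); cv2.imwrite(f'pics/{n}1.png',d['image'][:,:,::-1]); print(n,d['fx'],d['fy'],d['cx'],d['cy'],d['pose'],[k for k in d])
E
```

```text
pics
{'t': 0.0, 'eef_pos': array([0.20287687, 0.53776725, 0.24782816]), 'tool_rot': array([-5.63604944e-01, -3.09043197e+00,  1.66291295e-03]), 'grip_width': 1.0013174224596797, 'force': array([ 0.64403991, -0.32449678, -0.23740823])}
top 548.9980995112533 548.9980995112533 323.171481050341 231.57581723638694 [[-0.01263459  0.99795239 -0.06270087  0.45374172]
 [-0.99990625 -0.01227857  0.00606015 -0.06283125]
 [ 0.00527786  0.06277156  0.99801397  1.41923096]
 [ 0.          0.          0.          1.        ]] ['image', 'fx', 'fy', 'cx', 'cy', 'pose']
side 515.0265271016535 515.0265271016535 319.9656966253955 239.2636035958456 [[ 0.76606955  0.47837176 -0.42929931  0.1308479 ]
 [-0.64245345  0.59042398 -0.48852132 -0.56596407]
 [ 0.01977381  0.65004614  0.75963742  0.83760006]
 [ 0.          0.          0.          1.        ]] ['image', 'fx', 'fy', 'cx', 'cy', 'pose']
```

View pics/top1.png

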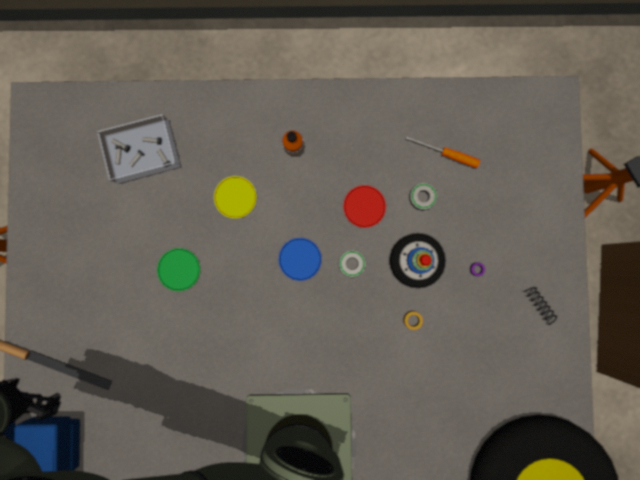

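View pics/side1.png

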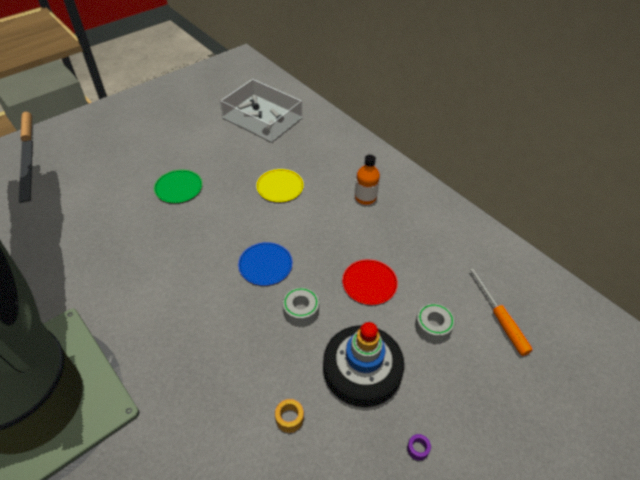

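```bash
cat > h.py <<'E'
from plant import arm, optics
import cv2, numpy as np
from scipy.spatial.transform import Rotation as Ro
def ray(d,u,v):
    x=(u-d['cx'])/d['fx']; y=(v-d['cy'])/d['fy']
    if d.get('fish'):
        r=np.hypot(x,y); k=np.sin(r)/max(r,1e-9); c=np.array([x*k,-y*k,-np.cos(r)])
    else: c=np.array([x,-y,-1.])
    P=np.array(d['pose']); return P[:3,3],P[:3,:3]@c
def atz(d,u,v,z):
    o,r=ray(d,u,v); return o+r*(z-o[2])/r[2]
def blob(d,lo,hi,roi=None,amin=40,open_=1):
    hsv=cv2.cvtColor(d['image'],cv2.COLOR_RGB2HSV)
    m=cv2.inRange(hsv,np.array(lo),np.array(hi))
    n,l,st,c=cv2.connectedComponentsWithStats(m)
    return [(c[i].round(1),st[i][2:5]) for i in range(1,n) if st[i][4]>=amin and (roi is None or (roi[0]<c[i][0]<roi[2] and roi[1]<c[i][1]<roi[3]))]
def shift(target):
    "tool-axes shift from the measured TCP to a world target"
    s=arm.observe(); R=Ro.from_rotvec(s['tool_rot']).as_matrix()
    return (R.T@(np.array(target)-s['eef_pos'])).round(4)
def state():
    s=arm.observe(); print('t',round(s['t'],2),'p',s['eef_pos'].round(4),'rv',s['tool_rot'].round(3),'F',s['force'].round(1),'g',round(s['grip_width'],3),'q',np.round(s['joints'],2)); return s
E
python3 - <<'E'
from h import *
C={'red':([0,180,90],[8,255,255]),'yellow':([25,180,90],[33,255,255]),'green':([55,150,60],[75,255,255]),'blue':([100,180,60],[120,255,255])}
for n in('top','side'):
    d=optics.snapshot(n)
    for k,(a,b) in C.items():
        for c,s in blob(d,a,b):
            z=.006 if s[2]>700 else .146
            print(n,k,c,s,'z',z,atz(d,*c,z).round(4))
d=optics.snapshot('top')
g=cv2.cvtColor(d['image'],cv2.COLOR_RGB2GRAY)
# tyre outline: dark blob near (417,260)
m=(g<45).astype(np.uint8); n,l,st,c=cv2.connectedComponentsWithStats(m)
for i in range(1,n):
    if 380<c[i][0]<450 and 230<c[i][1]<290 and st[i][4]>300:
        x,y,w,h,_=st[i]; print('tyre',st[i],atz(d,x+w/2-.5,y+h/2-.5,.035).round(4))
E
```

```text
top red [364.2 206. ] [  41   41 1338] z 0.006 [ 0.6075 -0.1784  0.006 ]
top red [425.3 259.6] [11 10 88] z 0.146 [ 0.4657 -0.3065  0.146 ]
top yellow [234.7 196.8] [  42   41 1361] z 0.006 [0.6355 0.1563 0.006 ]
top yellow [549.9 470.7] [  67   21 1038] z 0.006 [-0.0672 -0.6342  0.006 ]
top green [178.2 269.2] [  42   41 1355] z 0.006 [0.4504 0.3016 0.006 ]
top blue [299.6 258.8] [  40   41 1288] z 0.006 [ 0.4732 -0.0099  0.006 ]
top blue [ 39.2 442.9] [  43   47 1451] z 0.006 [0.0195 0.6485 0.006 ]
side red [17.8  8.4] [ 40  18 210] z 0.146 [0.4109 1.0628 0.146 ]
side red [59.9 11.6] [ 25  32 218] z 0.146 [0.495  0.9741 0.146 ]
side red [115.3   9. ] [  87   27 1205] z 0.006 [0.7216 1.1915 0.006 ]
side red [369.4 281.9] [  54   45 1923] z 0.006 [ 0.6055 -0.1786  0.006 ]
side red [368.7 329.8] [ 19  16 217] z 0.146 [ 0.4621 -0.3091  0.146 ]
side yellow [279.6 185.2] [  46   34 1231] z 0.006 [0.6343 0.1551 0.006 ]
side green [177.8 186.1] [  48   33 1224] z 0.006 [0.4492 0.3    0.006 ]
side blue [265.  263.6] [  53   42 1746] z 0.006 [ 0.4718 -0.0106  0.006 ]
side blue [363.7 361.4] [ 37  31 365] z 0.146 [ 0.4197 -0.3431  0.146 ]
tyre [ 390  234   55   54 1042] [ 0.4648 -0.3068  0.035 ]
```

Run:
```python
from h import *
for t in ([.42,.30,.25],[.52,0,.25],[.4655,-.307,.25],): print(t,shift(t))
s=state(); R=Ro.from_rotvec(s['tool_rot']).as_matrix(); print(R.round(3))
```

```text
[0.42, 0.3, 0.25] [-0.287  -0.1459 -0.0018]
[0.52, 0, 0.25] [-0.4865 -0.3913 -0.0017]
[0.4655, -0.307, 0.25] [-0.5439 -0.6978 -0.0015]
t 0.25 p [0.203  0.5379 0.2481] rv [-5.640e-01 -3.091e+00  1.000e-03] F [ 0.2  0.4 -0.2] g 1.001 q [-1.25  0.71 -0.03  1.48  0.02  0.95 -0.08]
[[-0.936  0.353 -0.   ]
 [ 0.353  0.936 -0.001]
 [-0.    -0.001 -1.   ]]
```

```bash
python3 -m inch '[{"x":-0.287,"y":-0.146,"az":0.12},{"x":-0.287,"y":-0.146,"az":0.24},{"x":-0.287,"y":-0.146,"az":0.36},{"x":-0.287,"y":-0.146,"az":0.48},{"x":-0.287,"y":-0.146,"az":0.6},{"x":-0.287,"y":-0.146,"az":0.72},{"x":-0.287,"y":-0.146,"az":0.84},{"x":-0.287,"y":-0.146,"az":0.96},{"x":-0.487,"y":-0.391,"az":1.08},{"x":-0.487,"y":-0.391,"az":1.2096},{"x":-0.487,"y":-0.391,"az":1.2096},{"x":-0.487,"y":-0.391,"az":1.2096}]'; python3 -c "
from h import *
state(); print(shift([.4655,-.307,.25]))"
```

```text
t 0.25 p [0.203  0.5379 0.2481] rv [-5.640e-01 -3.091e+00  1.000e-03] F [ 0.2  0.4 -0.2] g 1.001 q [-1.25  0.71 -0.03  1.48  0.02  0.95 -0.08]
[-0.5439 -0.6978 -0.0015]validation failed for argument at $[0]...
```

```bash
python3 -m inch '[{"x":-0.040,"y":-0.020,"z":0,"ax":0,"ay":0,"az":0.12,"grip":0.085}]'; echo; python3 -m inch --help | head -30
```

```text
t: 0.33
eef_pos: [0.2264, 0.5111, 0.2476]
tool_rot: [-0.731, -3.051, -0.002]
force: [-0.9, 0.7, -0.9]
grip_width: 0.995
invalid input: not JSON, or not a number
```

Run:
```python
from h import *
state()
for t in ([.42,.30,.25],[.52,0,.25],[.4655,-.307,.25],): print(t,shift(t))
```

```text
t 0.33 p [0.2264 0.5111 0.2476] rv [-7.310e-01 -3.051e+00 -2.000e-03] F [-0.9  0.7 -0.9] g 0.995 q [-1.21  0.68 -0.    1.55 -0.    0.91 -0.11]
[0.42, 0.3, 0.25] [-0.2683 -0.1003 -0.0036]
[0.52, 0, 0.25] [-0.4934 -0.3224 -0.0045]
[0.4655, -0.307, 0.25] [-0.584  -0.6207 -0.005 ]
```

```bash
python3 -m inch '[{"x":-0.268,"y":-0.1,"z":0,"ax":0,"ay":0,"az":0.12,"grip":0.085},{"x":-0.268,"y":-0.1,"z":0,"ax":0,"ay":0,"az":0.24,"grip":0.085},{"x":-0.268,"y":-0.1,"z":0,"ax":0,"ay":0,"az":0.36,"grip":0.085},{"x":-0.268,"y":-0.1,"z":0,"ax":0,"ay":0,"az":0.48,"grip":0.085},{"x":-0.268,"y":-0.1,"z":0,"ax":0,"ay":0,"az":0.6,"grip":0.085},{"x":-0.268,"y":-0.1,"z":0,"ax":0,"ay":0,"az":0.72,"grip":0.085},{"x":-0.493,"y":-0.322,"z":0,"ax":0,"ay":0,"az":0.84,"grip":0.085},{"x":-0.493,"y":-0.322,"z":0,"ax":0,"ay":0,"az":0.96,"grip":0.085},{"x":-0.493,"y":-0.322,"z":0,"ax":0,"ay":0,"az":1.09,"grip":0.085},{"x":-0.493,"y":-0.322,"z":0,"ax":0,"ay":0,"az":1.09,"grip":0.085},{"x":-0.493,"y":-0.322,"z":0,"ax":0,"ay":0,"az":1.09,"grip":0.085},{"x":-0.493,"y":-0.322,"z":0,"ax":0,"ay":0,"az":1.09,"grip":0.085}]'; python3 -c "
from h import *
state(); print(shift([.4655,-.307,.25]))"
```

```text
t: 1.33
eef_pos: [0.4854, 0.0852, 0.2484]
tool_rot: [2.221, 2.222, 0.0]
force: [0.4, -0.1, -0.0]
grip_width: 0.995
t 1.33 p [0.4854 0.0852 0.2484] rv [2.221 2.222 0.   ] F [ 0.4 -0.1 -0. ] g 0.995 q [-0.37  0.6   0.24  1.78 -0.19  0.78 -0.04]
[-0.3921 -0.02   -0.0016]
```

```bash
python3 -m inch '[{"x":-0.392,"y":-0.02,"z":0,"ax":0,"ay":0,"az":0,"grip":0.085},{"x":-0.392,"y":-0.02,"z":0,"ax":0,"ay":0,"az":0,"grip":0.085},{"x":-0.392,"y":-0.02,"z":0,"ax":0,"ay":0,"az":0,"grip":0.085},{"x":-0.392,"y":-0.02,"z":0,"ax":0,"ay":0,"az":0,"grip":0.085},{"x":-0.392,"y":-0.02,"z":0,"ax":0,"ay":0,"az":0,"grip":0.085},{"x":-0.392,"y":-0.02,"z":0,"ax":0,"ay":0,"az":0,"grip":0.085},{"x":-0.392,"y":-0.02,"z":0,"ax":0,"ay":0,"az":0,"grip":0.085},{"x":-0.392,"y":-0.02,"z":0,"ax":0,"ay":0,"az":0,"grip":0.085},{"x":-0.392,"y":-0.02,"z":0,"ax":0,"ay":0,"az":0,"grip":0.085},{"x":-0.392,"y":-0.02,"z":0,"ax":0,"ay":0,"az":0,"grip":0.085},{"x":-0.392,"y":-0.02,"z":0,"ax":0,"ay":0,"az":0,"grip":0.085},{"x":-0.392,"y":-0.02,"z":0,"ax":0,"ay":0,"az":0,"grip":0.085}]'
python3 - <<'E'
from h import *
state(); print(shift([.4655,-.307,.20]))
d=optics.snapshot('wrist'); d['fish']=1; print(d['pose'],d['fx'],d['cx'],d['cy'])
cv2.imwrite('pics/w1.png',d['image'][:,:,::-1])
for c,s in blob(d,[0,180,60],[8,255,255]): print(c,s,atz(d,*c,.146 ).round(4),atz(d,*c,.006).round(4))
E
```

```text
t: 2.33
eef_pos: [0.4647, -0.3056, 0.248]
tool_rot: [-2.223, -2.219, 0.0]
force: [-0.2, 0.6, -0.5]
grip_width: 0.998
t 2.33 p [ 0.4647 -0.3056  0.248 ] rv [-2.223 -2.219  0.   ] F [-0.2  0.6 -0.5] g 0.998 q [ 0.44  0.69  0.16  1.56 -0.13  0.91  0.65]
[-0.0014  0.0009  0.048 ]
[[ 9.99997760e-01  2.03487924e-03  5.81624944e-04  4.65390173e-01]
 [-2.11584775e-03  9.55152107e-01  2.96108047e-01 -2.30191860e-01]
 [ 4.70038255e-05 -2.96108615e-01  9.55154273e-01  3.73572449e-01]
 [ 0.00000000e+00  0.00000000e+00  0.00000000e+00  1.00000000e+00]] 371.64829954431775 317.46938396240586 245.37290769452144
[458.2  87.8] [  97  103 7381] [ 0.5538 -0.1974  0.146 ] [ 0.6082 -0.1772  0.006 ]
[320.5 248.3] [  41   46 1395] [ 0.4672 -0.3027  0.146 ] [ 0.4683 -0.3473  0.006 ]
```

View pics/w1.png

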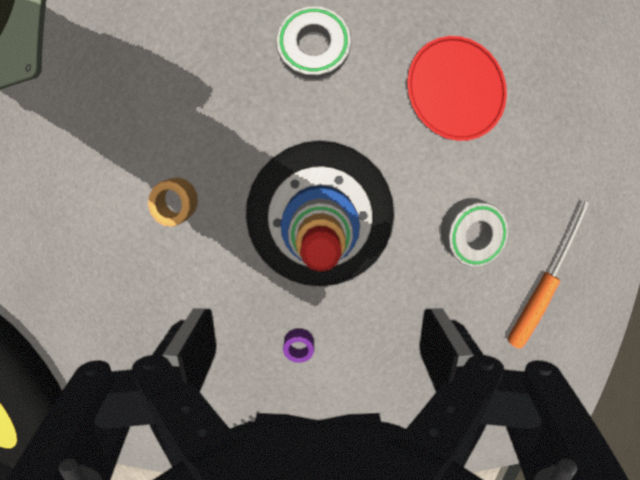

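```bash
python3 -m inch '[{"x":-0.001,"y":0.001,"z":0.04,"ax":0,"ay":0,"az":0,"grip":0.085},{"x":-0.001,"y":0.001,"z":0.07,"ax":0,"ay":0,"az":0,"grip":0.085},{"x":-0.001,"y":0.001,"z":0.095,"ax":0,"ay":0,"az":0,"grip":0.085},{"x":-0.001,"y":0.001,"z":0.105,"ax":0,"ay":0,"az":0,"grip":0.085},{"x":-0.001,"y":0.001,"z":0.105,"ax":0,"ay":0,"az":0,"grip":0.085},{"x":-0.001,"y":0.001,"z":0.105,"ax":0,"ay":0,"az":0,"grip":0.02},{"x":-0.001,"y":0.001,"z":0.105,"ax":0,"ay":0,"az":0,"grip":0.02},{"x":-0.001,"y":0.001,"z":0.105,"ax":0,"ay":0,"az":0,"grip":0.02},{"x":-0.001,"y":0.001,"z":0.105,"ax":0,"ay":0,"az":0,"grip":0.02},{"x":-0.001,"y":0.001,"z":0.105,"ax":0,"ay":0,"az":0,"grip":0.02},{"x":-0.001,"y":0.001,"z":0.105,"ax":0,"ay":0,"az":0,"grip":0.02},{"x":-0.001,"y":0.001,"z":0.105,"ax":0,"ay":0,"az":0,"grip":0.02}]'
python3 - <<'E'
from h import *
state(); print(shift([.6065,-.1785,.20]))
E
```

```text
t: 3.38
eef_pos: [0.4664, -0.3062, 0.1443]
tool_rot: [2.221, 2.22, 0.001]
force: [-1.8, 2.2, 11.4]
grip_width: 0.298
t 3.38 p [ 0.4664 -0.3062  0.1443] rv [2.221e+00 2.220e+00 1.000e-03] F [-1.8  2.2 11.4] g 0.298 q [ 0.46  0.83  0.13  1.67 -0.16  0.65  0.67]
[ 0.1277  0.1402 -0.0556]
```

```bash
python3 -m inch '[{"x":0,"y":0,"z":0,"ax":0,"ay":0,"az":0,"grip":0.02},{"x":0,"y":0,"z":-0.002,"ax":0,"ay":0,"az":0,"grip":0.02},{"x":0,"y":0,"z":-0.002,"ax":0,"ay":0,"az":0,"grip":0.02}]'
python3 - <<'E'
from h import *
d=optics.snapshot('side'); c=d['image'][230:430,260:480]; cv2.imwrite('pics/s2.png',cv2.resize(c,None,fx=3,fy=3,interpolation=2)[:,:,::-1])
E
```

```text
t: 3.63
eef_pos: [0.4662, -0.3061, 0.1459]
tool_rot: [2.221, 2.221, 0.0]
force: [0.4, -0.3, -0.7]
grip_width: 0.302
```

View pics/s2.png

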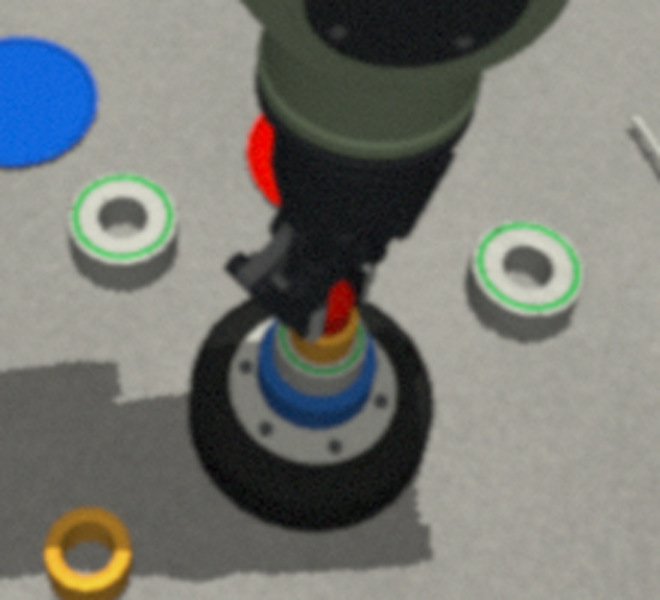

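```bash
python3 -m inch '[{"x":0,"y":0,"z":-0.03,"ax":0,"ay":0,"az":0,"grip":0.02},{"x":0,"y":0,"z":-0.05,"ax":0,"ay":0,"az":0,"grip":0.02},{"x":0.03,"y":0.03,"z":-0.05,"ax":0,"ay":0,"az":0,"grip":0.02},{"x":0.06,"y":0.06,"z":-0.05,"ax":0,"ay":0,"az":0,"grip":0.02},{"x":0.09,"y":0.09,"z":-0.03,"ax":0,"ay":0,"az":0,"grip":0.02},{"x":0.115,"y":0.12,"z":0,"ax":0,"ay":0,"az":0,"grip":0.02},{"x":0.128,"y":0.14,"z":0.03,"ax":0,"ay":0,"az":0,"grip":0.02},{"x":0.128,"y":0.14,"z":0.06,"ax":0,"ay":0,"az":0,"grip":0.02},{"x":0.128,"y":0.14,"z":0.085,"ax":0,"ay":0,"az":0,"grip":0.02},{"x":0.128,"y":0.14,"z":0.1,"ax":0,"ay":0,"az":0,"grip":0.02},{"x":0.128,"y":0.14,"z":0.1,"ax":0,"ay":0,"az":0,"grip":0.02},{"x":0.128,"y":0.14,"z":0.1,"ax":0,"ay":0,"az":0,"grip":0.02}]'
python3 - <<'E'
from h import *
state(); print(shift([.6065,-.1785,.0255]))
d=optics.snapshot('side'); c=d['image'][180:380,260:480]; cv2.imwrite('pics/s3.png',cv2.resize(c,None,fx=3,fy=3,interpolation=2)[:,:,::-1])
E
```

```text
t: 4.68
eef_pos: [0.6059, -0.1781, 0.0453]
tool_rot: [-2.221, -2.221, 0.001]
force: [1.0, -0.6, 0.2]
grip_width: 0.297
t 4.68 p [ 0.6059 -0.1781  0.0453] rv [-2.221e+00 -2.221e+00  1.000e-03] F [ 1.  -0.6  0.2] g 0.297 q [ 0.17  1.07  0.15  1.43 -0.21  0.66  0.41]
[-0.0004  0.0007  0.0198]
```

View pics/s3.png

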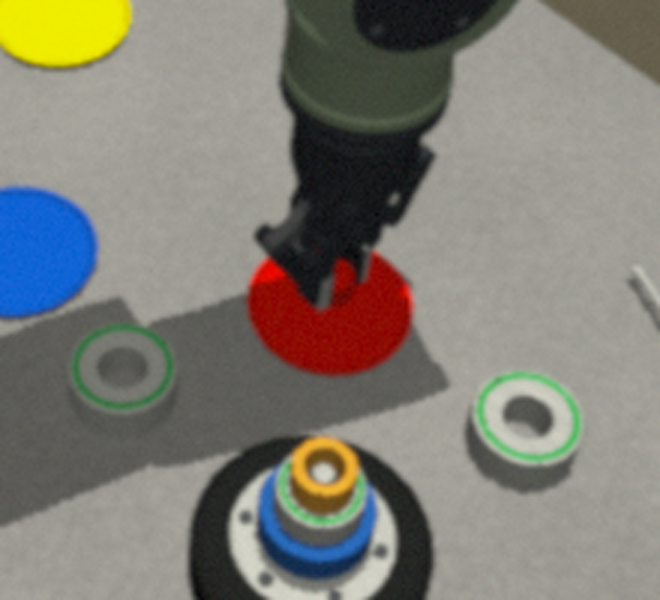

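```bash
python3 -m inch '[{"x":0,"y":0.001,"z":0.01,"ax":0,"ay":0,"az":0,"grip":0.02},{"x":0,"y":0.001,"z":0.016,"ax":0,"ay":0,"az":0,"grip":0.02},{"x":0,"y":0.001,"z":0.0195,"ax":0,"ay":0,"az":0,"grip":0.02},{"x":0,"y":0.001,"z":0.0195,"ax":0,"ay":0,"az":0,"grip":0.02},{"x":0,"y":0.001,"z":0.0195,"ax":0,"ay":0,"az":0,"grip":0.02}]'
```

```text
t: 5.15
eef_pos: [0.6071, -0.1781, 0.0259]
tool_rot: [2.222, 2.221, -0.0]
force: [-1.2, -0.1, 1.2]
grip_width: 0.301
```

```bash
python3 -m inch '[{"x":0,"y":0,"z":-0.0005,"ax":0,"ay":0,"az":0,"grip":0.06},{"x":0,"y":0,"z":-0.0005,"ax":0,"ay":0,"az":0,"grip":0.06},{"x":0,"y":0,"z":-0.0005,"ax":0,"ay":0,"az":0,"grip":0.06},{"x":0,"y":0,"z":-0.0005,"ax":0,"ay":0,"az":0,"grip":0.06},{"x":0,"y":0,"z":-0.02,"ax":0,"ay":0,"az":0,"grip":0.07},{"x":0,"y":0,"z":-0.06,"ax":0,"ay":0,"az":0,"grip":0.07},{"x":0,"y":0,"z":-0.1,"ax":0,"ay":0,"az":0,"grip":0.07},{"x":-0.01,"y":-0.01,"z":-0.14,"ax":0,"ay":0,"az":0,"grip":0.07},{"x":-0.04,"y":-0.04,"z":-0.15,"ax":0,"ay":0,"az":0,"grip":0.07},{"x":-0.07,"y":-0.07,"z":-0.15,"ax":0,"ay":0,"az":0,"grip":0.07},{"x":-0.1,"y":-0.11,"z":-0.15,"ax":0,"ay":0,"az":0,"grip":0.07},{"x":-0.128,"y":-0.141,"z":-0.15,"ax":0,"ay":0,"az":0,"grip":0.07}]'
python3 - <<'E'
from h import *
state(); print(shift([.466,-.3065,.1235]))
d=optics.snapshot('side')
for c,s in blob(d,[0,180,90],[8,255,255],(300,200,480,400)): print('side',c,s,atz(d,*c,.015))
c=d['image'][180:380,260:480]; cv2.imwrite('pics/s4.png',cv2.resize(c,None,fx=3,fy=3,interpolation=2)[:,:,::-1])
E
```

```text
t: 6.15
eef_pos: [0.473, -0.2992, 0.1763]
tool_rot: [2.22, 2.222, 0.0]
force: [0.2, -1.4, -0.7]
grip_width: 0.821
t 6.15 p [ 0.473  -0.2992  0.1763] rv [2.22  2.222 0.   ] F [ 0.2 -1.4 -0.7] g 0.821 q [ 0.43  0.78  0.14  1.64 -0.15  0.73  0.65]
[-0.0073 -0.0071  0.0528]
side [348.6 278.6] [ 13  28 242] [ 0.57396622 -0.15098573  0.015     ]
side [379.1 299.2] [12 12 87] [ 0.58666323 -0.22424583  0.015     ]
```

View pics/s4.png

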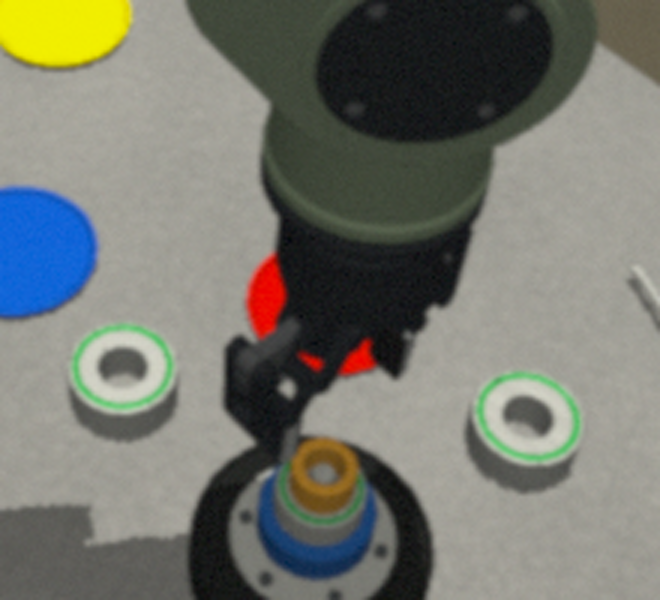

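```bash
python3 -m inch '[{"x":0,"y":0,"z":0,"ax":0,"ay":0,"az":0,"grip":0.07},{"x":0,"y":0,"z":0,"ax":0,"ay":0,"az":0,"grip":0.07},{"x":0,"y":0,"z":0,"ax":0,"ay":0,"az":0,"grip":0.07}]'
python3 - <<'E'
from h import *
state(); print(shift([.466,-.3065,.1235]))
d=optics.snapshot('wrist'); d['fish']=1
for c,s in blob(d,[0,150,60],[8,255,255]): print('red',c,s,atz(d,*c,.006).round(4))
for c,s in blob(d,[10,120,40],[28,255,255]): print('brass',c,s,atz(d,*c,.124).round(4))
cv2.imwrite('pics/w2.png',d['image'][:,:,::-1])
E
```

```text
t: 6.45
eef_pos: [0.4754, -0.2978, 0.1758]
tool_rot: [2.22, 2.223, 0.001]
force: [0.8, -0.1, 0.8]
grip_width: 0.819
t 6.45 p [ 0.4754 -0.2978  0.1758] rv [2.220e+00 2.223e+00 1.000e-03] F [ 0.8 -0.1  0.8] g 0.819 q [ 0.43  0.79  0.14  1.63 -0.15  0.73  0.64]
[-0.0087 -0.0095  0.0523]
red [474.1  87.7] [  118   128 11677] [ 0.6052 -0.1777  0.006 ]
brass [132.5 225.8] [  57   58 2177] [ 0.3768 -0.2664  0.124 ]
brass [301.2 291.5] [  65   72 3100] [ 0.4675 -0.3026  0.124 ]
brass [558.3 340.4] [  52   74 1499] [ 0.6359 -0.3433  0.124 ]
```

View pics/w2.png

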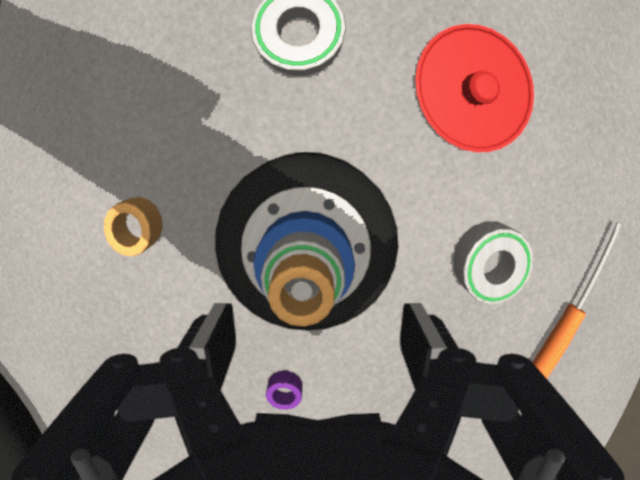

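```bash
python3 -m inch '[{"x":-0.0085,"y":-0.0095,"z":0,"ax":0,"ay":0,"az":0,"grip":0.07},{"x":-0.0085,"y":-0.0095,"z":0.025,"ax":0,"ay":0,"az":0,"grip":0.07},{"x":-0.0085,"y":-0.0095,"z":0.045,"ax":0,"ay":0,"az":0,"grip":0.07},{"x":-0.0085,"y":-0.0095,"z":0.052,"ax":0,"ay":0,"az":0,"grip":0.07},{"x":-0.0085,"y":-0.0095,"z":0.052,"ax":0,"ay":0,"az":0,"grip":0.03},{"x":-0.0085,"y":-0.0095,"z":0.052,"ax":0,"ay":0,"az":0,"grip":0.03},{"x":-0.0085,"y":-0.0095,"z":0.052,"ax":0,"ay":0,"az":0,"grip":0.03},{"x":-0.0085,"y":-0.0095,"z":0.052,"ax":0,"ay":0,"az":0,"grip":0.03},{"x":-0.0085,"y":-0.0095,"z":0.052,"ax":0,"ay":0,"az":0,"grip":0.03},{"x":-0.0085,"y":-0.0095,"z":0.052,"ax":0,"ay":0,"az":0,"grip":0.03},{"x":-0.0085,"y":-0.0095,"z":0.052,"ax":0,"ay":0,"az":0,"grip":0.03}]'
```

```text
t: 7.42
eef_pos: [0.4656, -0.3072, 0.1253]
tool_rot: [2.22, 2.22, 0.0]
force: [-1.7, 2.0, 7.0]
grip_width: 0.401
```

```bash
python3 -m inch '[{"x":0,"y":0,"z":-0.01,"ax":0,"ay":0,"az":0,"grip":0.03},{"x":0,"y":0,"z":-0.03,"ax":0,"ay":0,"az":0,"grip":0.03},{"x":0,"y":0,"z":-0.06,"ax":0,"ay":0,"az":0,"grip":0.03},{"x":0.03,"y":0.01,"z":-0.075,"ax":0,"ay":0,"az":0,"grip":0.03},{"x":0.065,"y":0.024,"z":-0.075,"ax":0,"ay":0,"az":0,"grip":0.03},{"x":0.1,"y":0.037,"z":-0.075,"ax":0,"ay":0,"az":0,"grip":0.03},{"x":0.135,"y":0.05,"z":-0.075,"ax":0,"ay":0,"az":0,"grip":0.03},{"x":0.17,"y":0.062,"z":-0.075,"ax":0,"ay":0,"az":0,"grip":0.03},{"x":0.205,"y":0.075,"z":-0.075,"ax":0,"ay":0,"az":0,"grip":0.03},{"x":0.24,"y":0.088,"z":-0.075,"ax":0,"ay":0,"az":0,"grip":0.03},{"x":0.275,"y":0.1,"z":-0.075,"ax":0,"ay":0,"az":0,"grip":0.03},{"x":0.275,"y":0.1,"z":-0.075,"ax":0,"ay":0,"az":0,"grip":0.03}]'
python3 - <<'E'
from h import *
state(); print(shift([.635,.1557,.05]))
E
```

```text
t: 8.42
eef_pos: [0.5669, -0.024, 0.1997]
tool_rot: [-2.211, -2.23, -0.006]
force: [0.5, 2.8, -2.0]
grip_width: 0.393
t 8.42 p [ 0.5669 -0.024   0.1997] rv [-2.211 -2.23  -0.006] F [ 0.5  2.8 -2. ] g 0.393 q [-0.12  0.77  0.22  1.58 -0.21  0.81  0.19]
[0.1786 0.0693 0.1505]
```

```bash
python3 -m inch '[{"x":0.035,"y":0.014,"z":0,"ax":0,"ay":0,"az":0,"grip":0.03},{"x":0.07,"y":0.028,"z":0.01,"ax":0,"ay":0,"az":0,"grip":0.03},{"x":0.105,"y":0.042,"z":0.02,"ax":0,"ay":0,"az":0,"grip":0.03},{"x":0.14,"y":0.056,"z":0.04,"ax":0,"ay":0,"az":0,"grip":0.03},{"x":0.175,"y":0.068,"z":0.06,"ax":0,"ay":0,"az":0,"grip":0.03},{"x":0.186,"y":0.069,"z":0.09,"ax":0,"ay":0,"az":0,"grip":0.03},{"x":0.186,"y":0.069,"z":0.12,"ax":0,"ay":0,"az":0,"grip":0.03},{"x":0.186,"y":0.069,"z":0.15,"ax":0,"ay":0,"az":0,"grip":0.03},{"x":0.186,"y":0.069,"z":0.15,"ax":0,"ay":0,"az":0,"grip":0.03},{"x":0.186,"y":0.069,"z":0.15,"ax":0,"ay":0,"az":0,"grip":0.03},{"x":0.186,"y":0.069,"z":0.15,"ax":0,"ay":0,"az":0,"grip":0.03}]'
python3 - <<'E'
from h import *
state(); print(shift([.635,.1557,.0275]))
d=optics.snapshot('side'); c=d['image'][90:290,180:400]; cv2.imwrite('pics/s5.png',cv2.resize(c,None,fx=3,fy=3,interpolation=2)[:,:,::-1])
E
```

```text
t: 9.33
eef_pos: [0.6352, 0.1538, 0.0514]
tool_rot: [2.221, 2.22, 0.003]
force: [-0.9, 0.6, -1.3]
grip_width: 0.399
t 9.33 p [0.6352 0.1538 0.0514] rv [2.221 2.22  0.003] F [-0.9  0.6 -1.3] g 0.399 q [-0.38  1.09  0.22  1.34 -0.29  0.74 -0.06]
[ 0.0019 -0.0003  0.0239]
```

View pics/s5.png

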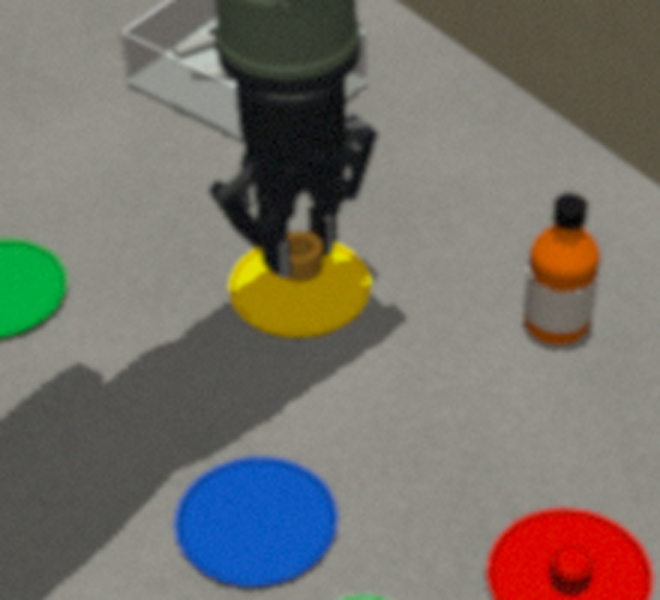

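Bush held upright over the yellow dish (300,250); cap upright in red. Lower gently.

```bash
python3 -m inch '[{"x":0.002,"y":0,"z":0.012,"ax":0,"ay":0,"az":0,"grip":0.03},{"x":0.002,"y":0,"z":0.019,"ax":0,"ay":0,"az":0,"grip":0.03},{"x":0.002,"y":0,"z":0.023,"ax":0,"ay":0,"az":0,"grip":0.03},{"x":0.002,"y":0,"z":0.023,"ax":0,"ay":0,"az":0,"grip":0.03},{"x":0.002,"y":0,"z":0.023,"ax":0,"ay":0,"az":0,"grip":0.03}]'
```

```text
t: 9.8
eef_pos: [0.6342, 0.1564, 0.0272]
tool_rot: [-2.221, -2.221, -0.001]
force: [-8.9, 0.1, 27.0]
grip_width: 0.397
```

```bash
python3 -m inch '[{"x":0,"y":0,"z":-0.001,"ax":0,"ay":0,"az":0,"grip":0.03},{"x":0,"y":0,"z":-0.001,"ax":0,"ay":0,"az":0,"grip":0.07},{"x":0,"y":0,"z":-0.001,"ax":0,"ay":0,"az":0,"grip":0.07},{"x":0,"y":0,"z":-0.001,"ax":0,"ay":0,"az":0,"grip":0.07},{"x":0,"y":0,"z":-0.001,"ax":0,"ay":0,"az":0,"grip":0.07},{"x":0,"y":0,"z":-0.03,"ax":0,"ay":0,"az":0,"grip":0.07},{"x":0,"y":0,"z":-0.07,"ax":0,"ay":0,"az":0,"grip":0.07},{"x":0,"y":0,"z":-0.11,"ax":0,"ay":0,"az":0,"grip":0.07},{"x":-0.02,"y":-0.01,"z":-0.145,"ax":0,"ay":0,"az":0,"grip":0.075},{"x":-0.055,"y":-0.02,"z":-0.15,"ax":0,"ay":0,"az":0,"grip":0.075},{"x":-0.09,"y":-0.032,"z":-0.15,"ax":0,"ay":0,"az":0,"grip":0.075},{"x":-0.125,"y":-0.045,"z":-0.15,"ax":0,"ay":0,"az":0,"grip":0.075}]'
python3 - <<'E'
from h import *
state(); print(shift([.466,-.3065,.18]))
E
```

```text
t: 10.8
eef_pos: [0.5887, 0.0298, 0.1764]
tool_rot: [2.22, 2.222, 0.001]
force: [1.2, -1.4, -0.5]
grip_width: 0.877
t 10.8 p [0.5887 0.0298 0.1764] rv [2.220e+00 2.222e+00 1.000e-03] F [ 1.2 -1.4 -0.5] g 0.877 q [-0.22  0.83  0.23  1.53 -0.23  0.81  0.1 ]
[-0.3362 -0.1229 -0.0037]
```

```bash
python3 -m inch '[{"x":-0.04,"y":-0.014,"z":0,"ax":0,"ay":0,"az":0,"grip":0.08},{"x":-0.078,"y":-0.028,"z":0,"ax":0,"ay":0,"az":0,"grip":0.08},{"x":-0.116,"y":-0.042,"z":0,"ax":0,"ay":0,"az":0,"grip":0.08},{"x":-0.154,"y":-0.056,"z":0,"ax":0,"ay":0,"az":0,"grip":0.08},{"x":-0.192,"y":-0.07,"z":0,"ax":0,"ay":0,"az":0,"grip":0.08},{"x":-0.23,"y":-0.084,"z":0,"ax":0,"ay":0,"az":0,"grip":0.08},{"x":-0.268,"y":-0.098,"z":0,"ax":0,"ay":0,"az":0,"grip":0.08},{"x":-0.3,"y":-0.11,"z":0,"ax":0,"ay":0,"az":0,"grip":0.08},{"x":-0.332,"y":-0.122,"z":0,"ax":0,"ay":0,"az":0,"grip":0.08},{"x":-0.332,"y":-0.122,"z":0,"ax":0,"ay":0,"az":0,"grip":0.08},{"x":-0.332,"y":-0.122,"z":0,"ax":0,"ay":0,"az":0,"grip":0.08},{"x":-0.332,"y":-0.122,"z":0,"ax":0,"ay":0,"az":0,"grip":0.08}]'
python3 - <<'E'
from h import *
state(); print(shift([.466,-.3065,.102]))
d=optics.snapshot('wrist')
d2=optics.snapshot('side'); c=d2['image'][90:290,180:400]
cv2.imwrite('pics/w3.png',np.hstack([cv2.resize(d['image'],(400,300)),cv2.resize(c,(330,300))])[:,:,::-1])
E
```

```text
t: 11.8
eef_pos: [0.4674, -0.3004, 0.1757]
tool_rot: [-2.221, -2.222, -0.001]
force: [0.9, 1.1, 0.1]
grip_width: 0.934
t 11.8 p [ 0.4674 -0.3004  0.1757] rv [-2.221e+00 -2.222e+00 -1.000e-03] F [0.9 1.1 0.1] g 0.934 q [ 0.44  0.78  0.13  1.65 -0.14  0.72  0.65]
[-0.0061 -0.0015  0.0737]
```

View pics/w3.png

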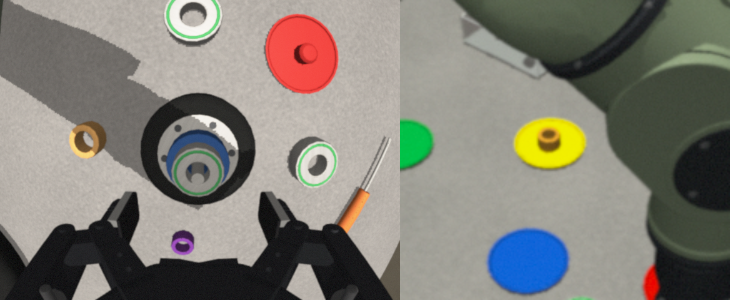

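Bush upright in the yellow dish (548,138), cap in red (307,52), bearing next on the axle. Descend on it.

```bash
python3 -m inch '[{"x":-0.006,"y":-0.0015,"z":0.02,"ax":0,"ay":0,"az":0,"grip":0.08},{"x":-0.006,"y":-0.0015,"z":0.045,"ax":0,"ay":0,"az":0,"grip":0.08},{"x":-0.006,"y":-0.0015,"z":0.065,"ax":0,"ay":0,"az":0,"grip":0.08},{"x":-0.006,"y":-0.0015,"z":0.0735,"ax":0,"ay":0,"az":0,"grip":0.08},{"x":-0.006,"y":-0.0015,"z":0.0735,"ax":0,"ay":0,"az":0,"grip":0.08},{"x":-0.006,"y":-0.0015,"z":0.0735,"ax":0,"ay":0,"az":0,"grip":0.04},{"x":-0.006,"y":-0.0015,"z":0.0735,"ax":0,"ay":0,"az":0,"grip":0.04},{"x":-0.006,"y":-0.0015,"z":0.0735,"ax":0,"ay":0,"az":0,"grip":0.04},{"x":-0.006,"y":-0.0015,"z":0.0735,"ax":0,"ay":0,"az":0,"grip":0.04},{"x":-0.006,"y":-0.0015,"z":0.0735,"ax":0,"ay":0,"az":0,"grip":0.04},{"x":-0.006,"y":-0.0015,"z":0.0735,"ax":0,"ay":0,"az":0,"grip":0.04},{"x":-0.006,"y":-0.0015,"z":0.0735,"ax":0,"ay":0,"az":0,"grip":0.04}]'
```

```text
t: 12.9
eef_pos: [0.4663, -0.3071, 0.1041]
tool_rot: [2.22, 2.22, 0.001]
force: [-2.4, 2.6, 17.8]
grip_width: 0.56
```

```bash
python3 -m inch '[{"x":0,"y":0,"z":-0.015,"ax":0,"ay":0,"az":0,"grip":0.04},{"x":0,"y":0,"z":-0.045,"ax":0,"ay":0,"az":0,"grip":0.04},{"x":0,"y":0,"z":-0.075,"ax":0,"ay":0,"az":0,"grip":0.04},{"x":0,"y":0,"z":-0.095,"ax":0,"ay":0,"az":0,"grip":0.04},{"x":0.03,"y":0,"z":-0.095,"ax":0,"ay":0,"az":0,"grip":0.04},{"x":0.06,"y":0,"z":-0.095,"ax":0,"ay":0,"az":0,"grip":0.04},{"x":0.095,"y":0,"z":-0.095,"ax":0,"ay":0,"az":0,"grip":0.04},{"x":0.13,"y":0,"z":-0.095,"ax":0,"ay":0,"az":0,"grip":0.04},{"x":0.165,"y":0,"z":-0.095,"ax":0,"ay":0,"az":0,"grip":0.04},{"x":0.2,"y":0,"z":-0.095,"ax":0,"ay":0,"az":0,"grip":0.04},{"x":0.235,"y":0,"z":-0.095,"ax":0,"ay":0,"az":0,"grip":0.04},{"x":0.27,"y":0,"z":-0.095,"ax":0,"ay":0,"az":0,"grip":0.04}]'
python3 - <<'E'
from h import *
state(); print(shift([.450,.3005,.15]))
d2=optics.snapshot('side'); c=d2['image'][140:440,180:500]
cv2.imwrite('pics/s6.png',c[:,:,::-1])
E
```

```text
t: 13.9
eef_pos: [0.4655, -0.0353, 0.1982]
tool_rot: [2.221, 2.221, 0.002]
force: [0.6, -0.1, -1.2]
grip_width: 0.563
t 13.9 p [ 0.4655 -0.0353  0.1982] rv [2.221e+00 2.221e+00 2.000e-03] F [ 0.6 -0.1 -1.2] g 0.563 q [-0.11  0.64  0.2   1.94 -0.22  0.58  0.24]
[ 0.3358 -0.0156  0.0482]
```

View pics/s6.png

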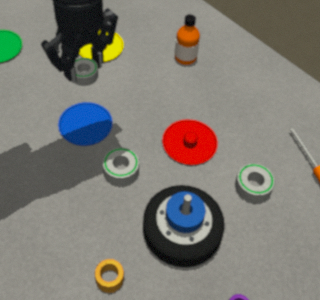

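Bearing held (85,70), pulley left on the axle (186,210). On to green.

```bash
python3 -m inch '[{"x":0.035,"y":-0.0015,"z":0,"ax":0,"ay":0,"az":0,"grip":0.04},{"x":0.07,"y":-0.003,"z":0,"ax":0,"ay":0,"az":0,"grip":0.04},{"x":0.105,"y":-0.0045,"z":0,"ax":0,"ay":0,"az":0,"grip":0.04},{"x":0.14,"y":-0.006,"z":0,"ax":0,"ay":0,"az":0,"grip":0.04},{"x":0.175,"y":-0.0075,"z":0,"ax":0,"ay":0,"az":0,"grip":0.04},{"x":0.21,"y":-0.009,"z":0,"ax":0,"ay":0,"az":0,"grip":0.04},{"x":0.245,"y":-0.0105,"z":0,"ax":0,"ay":0,"az":0,"grip":0.04},{"x":0.28,"y":-0.012,"z":0.01,"ax":0,"ay":0,"az":0,"grip":0.04},{"x":0.31,"y":-0.014,"z":0.03,"ax":0,"ay":0,"az":0,"grip":0.04},{"x":0.334,"y":-0.0155,"z":0.05,"ax":0,"ay":0,"az":0,"grip":0.04},{"x":0.334,"y":-0.0155,"z":0.07,"ax":0,"ay":0,"az":0,"grip":0.04},{"x":0.334,"y":-0.0155,"z":0.07,"ax":0,"ay":0,"az":0,"grip":0.04}]'
python3 - <<'E'
from h import *
state(); print(shift([.450,.3005,.03]))
E
```

```text
t: 14.95
eef_pos: [0.4488, 0.2975, 0.1249]
tool_rot: [-2.218, -2.223, 0.005]
force: [-0.1, -0.6, -1.8]
grip_width: 0.56
t 14.95 p [0.4488 0.2975 0.1249] rv [-2.218 -2.223  0.005] F [-0.1 -0.6 -1.8] g 0.56 q [-0.78  0.85  0.26  1.76 -0.36  0.58 -0.3 ]
[0.0031 0.0015 0.0949]
```

```bash
python3 -m inch '[{"x":0.002,"y":0.0005,"z":0.03,"ax":0,"ay":0,"az":0,"grip":0.04},{"x":0.002,"y":0.0005,"z":0.06,"ax":0,"ay":0,"az":0,"grip":0.04},{"x":0.002,"y":0.0005,"z":0.08,"ax":0,"ay":0,"az":0,"grip":0.04},{"x":0.002,"y":0.0005,"z":0.09,"ax":0,"ay":0,"az":0,"grip":0.04},{"x":0.002,"y":0.0005,"z":0.095,"ax":0,"ay":0,"az":0,"grip":0.04},{"x":0.002,"y":0.0005,"z":0.095,"ax":0,"ay":0,"az":0,"grip":0.04},{"x":0.002,"y":0.0005,"z":0.095,"ax":0,"ay":0,"az":0,"grip":0.04}]'; python3 -c "
from h import *
print(shift([.45,.3005,.0285]))"
```

```text
t: 15.53
eef_pos: [0.4513, 0.299, 0.0336]
tool_rot: [2.222, 2.221, 0.002]
force: [-0.6, -0.2, -0.6]
grip_width: 0.561
[ 0.0015 -0.0013  0.0051]
```

```bash
python3 -m inch '[{"x":0.001,"y":-0.001,"z":0.002,"ax":0,"ay":0,"az":0,"grip":0.04},{"x":0.001,"y":-0.001,"z":0.003,"ax":0,"ay":0,"az":0,"grip":0.04},{"x":0.001,"y":-0.001,"z":0.003,"ax":0,"ay":0,"az":0,"grip":0.04}]'
```

```text
t: 15.78
eef_pos: [0.4497, 0.3002, 0.0297]
tool_rot: [2.221, 2.222, 0.001]
force: [-0.3, -0.2, -1.9]
grip_width: 0.56
```

```bash
python3 -m inch '[{"x":0,"y":0,"z":0.0015,"ax":0,"ay":0,"az":0,"grip":0.04},{"x":0,"y":0,"z":0.0015,"ax":0,"ay":0,"az":0,"grip":0.04},{"x":0,"y":0,"z":0.0015,"ax":0,"ay":0,"az":0,"grip":0.08},{"x":0,"y":0,"z":0.0015,"ax":0,"ay":0,"az":0,"grip":0.08},{"x":0,"y":0,"z":0.0015,"ax":0,"ay":0,"az":0,"grip":0.08},{"x":0,"y":0,"z":0.0015,"ax":0,"ay":0,"az":0,"grip":0.08},{"x":0,"y":0,"z":-0.03,"ax":0,"ay":0,"az":0,"grip":0.08},{"x":0,"y":0,"z":-0.07,"ax":0,"ay":0,"az":0,"grip":0.08},{"x":0,"y":0,"z":-0.11,"ax":0,"ay":0,"az":0,"grip":0.085},{"x":-0.015,"y":0,"z":-0.145,"ax":0,"ay":0,"az":0,"grip":0.085},{"x":-0.05,"y":0,"z":-0.145,"ax":0,"ay":0,"az":0,"grip":0.085},{"x":-0.085,"y":0.002,"z":-0.145,"ax":0,"ay":0,"az":0,"grip":0.085}]'
python3 - <<'E'
from h import *
state(); print(shift([.466,-.3065,.175]))
d=optics.snapshot('wrist')
d2=optics.snapshot('side'); c=d2['image'][90:290,80:300]
cv2.imwrite('pics/w4.png',np.hstack([cv2.resize(d['image'],(400,300)),cv2.resize(c,(330,300))])[:,:,::-1])
E
```

```text
t: 16.78
eef_pos: [0.4516, 0.2151, 0.1759]
tool_rot: [2.218, 2.224, 0.005]
force: [1.2, -1.0, -0.2]
grip_width: 0.999
t 16.78 p [0.4516 0.2151 0.1759] rv [2.218 2.224 0.005] F [ 1.2 -1.  -0.2] g 0.999 q [-0.66  0.73  0.27  1.85 -0.32  0.6  -0.19]
[-5.216e-01  1.300e-02  1.000e-04]
```

View pics/w4.png

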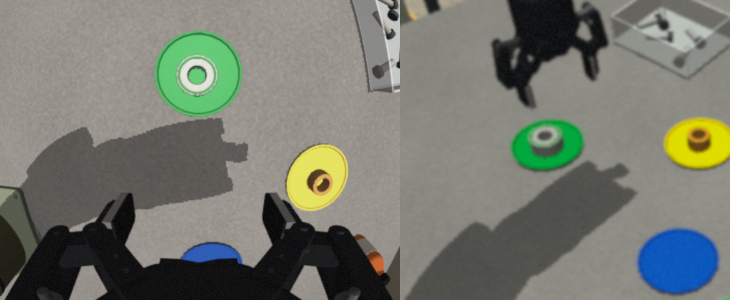

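Bearing sits centred in green (198,74), bush in yellow (319,182). Back to the pulley.

```bash
python3 -m inch '[{"x":-0.035,"y":0.001,"z":0,"ax":0,"ay":0,"az":0,"grip":0.085},{"x":-0.073,"y":0.002,"z":0,"ax":0,"ay":0,"az":0,"grip":0.085},{"x":-0.111,"y":0.003,"z":0,"ax":0,"ay":0,"az":0,"grip":0.085},{"x":-0.149,"y":0.004,"z":0,"ax":0,"ay":0,"az":0,"grip":0.085},{"x":-0.187,"y":0.005,"z":0,"ax":0,"ay":0,"az":0,"grip":0.085},{"x":-0.225,"y":0.006,"z":0,"ax":0,"ay":0,"az":0,"grip":0.085},{"x":-0.263,"y":0.007,"z":0,"ax":0,"ay":0,"az":0,"grip":0.085},{"x":-0.301,"y":0.008,"z":0,"ax":0,"ay":0,"az":0,"grip":0.085},{"x":-0.339,"y":0.009,"z":0,"ax":0,"ay":0,"az":0,"grip":0.085},{"x":-0.377,"y":0.01,"z":0,"ax":0,"ay":0,"az":0,"grip":0.085},{"x":-0.415,"y":0.011,"z":0,"ax":0,"ay":0,"az":0,"grip":0.085},{"x":-0.45,"y":0.012,"z":0,"ax":0,"ay":0,"az":0,"grip":0.085}]'; python3 -c "
from h import *
print(shift([.466,-.3065,.175]))"
```

```text
t: 17.88
eef_pos: [0.4633, -0.2373, 0.1743]
tool_rot: [2.222, 2.22, -0.0]
force: [-0.1, -0.1, -0.0]
grip_width: 0.996
[-0.0692  0.0028 -0.0007]
```

```bash
python3 -m inch '[{"x":-0.035,"y":0.0025,"z":0,"ax":0,"ay":0,"az":0,"grip":0.085},{"x":-0.066,"y":0.0025,"z":0,"ax":0,"ay":0,"az":0,"grip":0.085},{"x":-0.066,"y":0.0025,"z":0.01,"ax":0,"ay":0,"az":0,"grip":0.085},{"x":-0.066,"y":0.0025,"z":0.02,"ax":0,"ay":0,"az":0,"grip":0.085},{"x":-0.066,"y":0.0025,"z":0.02,"ax":0,"ay":0,"az":0,"grip":0.085},{"x":-0.066,"y":0.0025,"z":0.02,"ax":0,"ay":0,"az":0,"grip":0.085}]'
python3 - <<'E'
from h import *
state(); print(shift([.466,-.3065,.074]))
d=optics.snapshot('wrist'); d['fish']=1
for c,s in blob(d,[100,150,40],[125,255,255]): print('blue',c,s,atz(d,*c,.072).round(4))
cv2.imwrite('pics/w5.png',d['image'][:,:,::-1])
E
```

```text
t: 18.38
eef_pos: [0.4663, -0.2998, 0.1539]
tool_rot: [-2.219, -2.222, 0.0]
force: [-0.5, 0.4, 0.6]
grip_width: 0.993
t 18.38 p [ 0.4663 -0.2998  0.1539] rv [-2.219 -2.222  0.   ] F [-0.5  0.4  0.6] g 0.993 q [ 0.46  0.81  0.1   1.68 -0.12  0.67  0.63]
[-0.0067 -0.0002  0.0799]
blue [318.1 269.1] [ 109  109 7568] [ 0.4671 -0.3035  0.072 ]
```

View pics/w5.png

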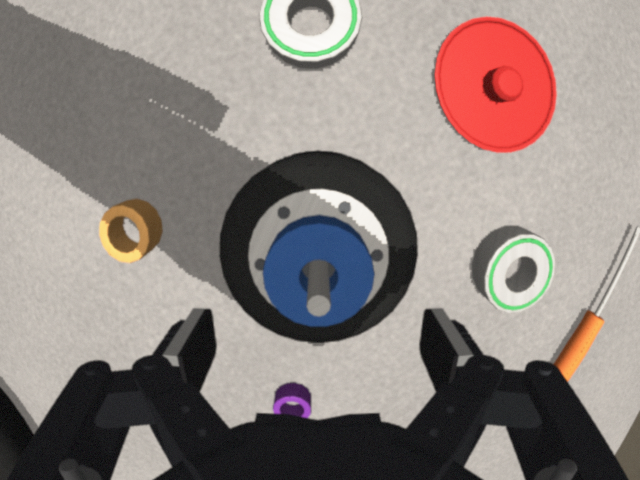

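```bash
python3 -m inch '[{"x":-0.0065,"y":0.0005,"z":0,"ax":0,"ay":0,"az":0,"grip":0.085},{"x":-0.0065,"y":0.0005,"z":0.02,"ax":0,"ay":0,"az":0,"grip":0.085},{"x":-0.0065,"y":0.0005,"z":0.04,"ax":0,"ay":0,"az":0,"grip":0.085},{"x":-0.0065,"y":0.0005,"z":0.06,"ax":0,"ay":0,"az":0,"grip":0.085},{"x":-0.0065,"y":0.0005,"z":0.075,"ax":0,"ay":0,"az":0,"grip":0.085},{"x":-0.0065,"y":0.0005,"z":0.082,"ax":0,"ay":0,"az":0,"grip":0.085},{"x":-0.0065,"y":0.0005,"z":0.082,"ax":0,"ay":0,"az":0,"grip":0.085},{"x":-0.0065,"y":0.0005,"z":0.082,"ax":0,"ay":0,"az":0,"grip":0.055},{"x":-0.0065,"y":0.0005,"z":0.082,"ax":0,"ay":0,"az":0,"grip":0.055},{"x":-0.0065,"y":0.0005,"z":0.082,"ax":0,"ay":0,"az":0,"grip":0.055},{"x":-0.0065,"y":0.0005,"z":0.082,"ax":0,"ay":0,"az":0,"grip":0.055},{"x":-0.0065,"y":0.0005,"z":0.082,"ax":0,"ay":0,"az":0,"grip":0.055}]'
```

```text
t: 19.43
eef_pos: [0.467, -0.3078, 0.0739]
tool_rot: [2.22, 2.22, 0.0]
force: [-2.8, 1.8, 11.5]
grip_width: 0.742
```

```bash
python3 -m inch '[{"x":0,"y":0,"z":-0.015,"ax":0,"ay":0,"az":0,"grip":0.055},{"x":0,"y":0,"z":-0.045,"ax":0,"ay":0,"az":0,"grip":0.055},{"x":0,"y":0,"z":-0.075,"ax":0,"ay":0,"az":0,"grip":0.055},{"x":0,"y":0,"z":-0.105,"ax":0,"ay":0,"az":0,"grip":0.055},{"x":0,"y":0,"z":-0.115,"ax":0,"ay":0,"az":0,"grip":0.055},{"x":0.03,"y":0.001,"z":-0.115,"ax":0,"ay":0,"az":0,"grip":0.055},{"x":0.065,"y":0.002,"z":-0.115,"ax":0,"ay":0,"az":0,"grip":0.055},{"x":0.1,"y":0.003,"z":-0.115,"ax":0,"ay":0,"az":0,"grip":0.055},{"x":0.135,"y":0.004,"z":-0.115,"ax":0,"ay":0,"az":0,"grip":0.055},{"x":0.17,"y":0.005,"z":-0.115,"ax":0,"ay":0,"az":0,"grip":0.055},{"x":0.205,"y":0.006,"z":-0.115,"ax":0,"ay":0,"az":0,"grip":0.055},{"x":0.24,"y":0.006,"z":-0.115,"ax":0,"ay":0,"az":0,"grip":0.055}]'; python3 -c "
from h import *
state();print(shift([.4725,-.0103,.08]))"
```

```text
t: 20.43
eef_pos: [0.4726, -0.0659, 0.1878]
tool_rot: [2.221, 2.221, 0.001]
force: [1.1, 0.5, -2.5]
grip_width: 0.743
t 20.43 p [ 0.4726 -0.0659  0.1878] rv [2.221e+00 2.221e+00 1.000e-03] F [ 1.1  0.5 -2.5] g 0.743 q [-0.02  0.67  0.17  1.92 -0.19  0.57  0.27]
[ 0.0556 -0.0002  0.1078]
```

```bash
python3 -m inch '[{"x":0.03,"y":0,"z":0,"ax":0,"ay":0,"az":0,"grip":0.055},{"x":0.055,"y":0,"z":0.02,"ax":0,"ay":0,"az":0,"grip":0.055},{"x":0.055,"y":0,"z":0.05,"ax":0,"ay":0,"az":0,"grip":0.055},{"x":0.055,"y":0,"z":0.08,"ax":0,"ay":0,"az":0,"grip":0.055},{"x":0.055,"y":0,"z":0.11,"ax":0,"ay":0,"az":0,"grip":0.055},{"x":0.055,"y":0,"z":0.135,"ax":0,"ay":0,"az":0,"grip":0.055},{"x":0.055,"y":0,"z":0.145,"ax":0,"ay":0,"az":0,"grip":0.055},{"x":0.055,"y":0,"z":0.145,"ax":0,"ay":0,"az":0,"grip":0.055},{"x":0.055,"y":0,"z":0.145,"ax":0,"ay":0,"az":0,"grip":0.055}]'
python3 - <<'E'
from h import *
state();print(shift([.4725,-.0103,.0225]))
d2=optics.snapshot('side'); c=d2['image'][140:440,180:500]
cv2.imwrite('pics/s7.png',cv2.resize(c,None,fx=2,fy=2)[:,:,::-1])
E
```

```text
t: 21.18
eef_pos: [0.4729, -0.0126, 0.0431]
tool_rot: [2.221, 2.221, 0.0]
force: [0.8, 0.4, -1.5]
grip_width: 0.742
t 21.18 p [ 0.4729 -0.0126  0.0431] rv [2.221 2.221 0.   ] F [ 0.8  0.4 -1.5] g 0.742 q [-0.07  0.94  0.06  2.02 -0.27  0.18  0.23]
[ 0.0023 -0.0004  0.0206]
```

View pics/s7.png

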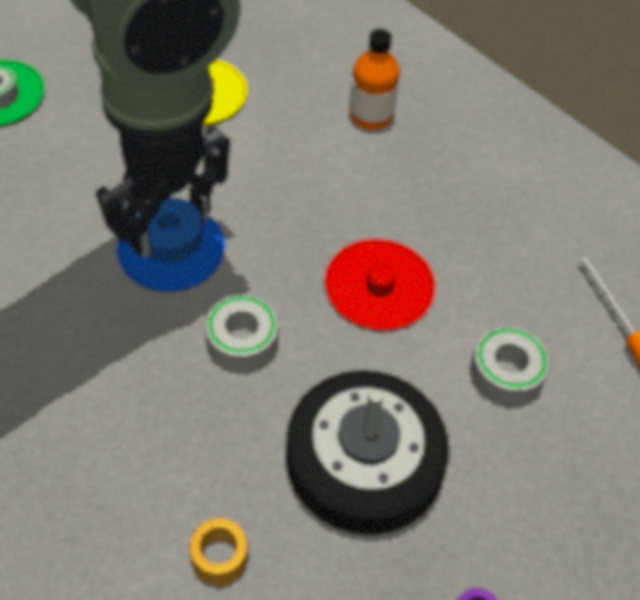

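Pulley held over the blue dish (170,230), axle bare (370,430). Lower.

```bash
python3 -m inch '[{"x":0.0015,"y":-0.0005,"z":0.01,"ax":0,"ay":0,"az":0,"grip":0.055},{"x":0.0015,"y":-0.0005,"z":0.015,"ax":0,"ay":0,"az":0,"grip":0.055},{"x":0.0015,"y":-0.0005,"z":0.018,"ax":0,"ay":0,"az":0,"grip":0.055},{"x":0.0015,"y":-0.0005,"z":0.018,"ax":0,"ay":0,"az":0,"grip":0.055},{"x":0.0015,"y":-0.0005,"z":0.018,"ax":0,"ay":0,"az":0,"grip":0.055}]'
```

```text
t: 21.65
eef_pos: [0.4721, -0.0111, 0.0243]
tool_rot: [-2.221, -2.221, 0.0]
force: [0.4, -0.4, -1.9]
grip_width: 0.742
```

```bash
python3 -m inch '[{"x":0,"y":0,"z":0.0015,"ax":0,"ay":0,"az":0,"grip":0.055},{"x":0,"y":0,"z":0.0015,"ax":0,"ay":0,"az":0,"grip":0.055},{"x":0,"y":0,"z":0.0015,"ax":0,"ay":0,"az":0,"grip":0.055}]'
```

```text
t: 21.9
eef_pos: [0.4722, -0.011, 0.0229]
tool_rot: [2.221, 2.221, -0.0]
force: [0.3, 0.2, -1.6]
grip_width: 0.74
```

```bash
python3 -m inch '[{"x":0,"y":0,"z":0.001,"ax":0,"ay":0,"az":0,"grip":0.055},{"x":0,"y":0,"z":0.001,"ax":0,"ay":0,"az":0,"grip":0.055},{"x":0,"y":0,"z":0.001,"ax":0,"ay":0,"az":0,"grip":0.085},{"x":0,"y":0,"z":0.001,"ax":0,"ay":0,"az":0,"grip":0.085},{"x":0,"y":0,"z":0.001,"ax":0,"ay":0,"az":0,"grip":0.085},{"x":0,"y":0,"z":0.001,"ax":0,"ay":0,"az":0,"grip":0.085},{"x":0,"y":0,"z":-0.01,"ax":0,"ay":0,"az":0,"grip":0.085},{"x":0,"y":0,"z":-0.04,"ax":0,"ay":0,"az":0,"grip":0.085},{"x":0,"y":0,"z":-0.08,"ax":0,"ay":0,"az":0,"grip":0.085},{"x":0,"y":0,"z":-0.12,"ax":0,"ay":0,"az":0,"grip":0.085},{"x":0,"y":0,"z":-0.16,"ax":0,"ay":0,"az":0,"grip":0.085},{"x":0,"y":0,"z":-0.2,"ax":0,"ay":0,"az":0,"grip":0.085}]'; python3 -m inch '[{"x":-0.04,"y":0,"z":-0.02,"ax":0,"ay":0,"az":0,"grip":0.085},{"x":-0.08,"y":0,"z":-0.02,"ax":0,"ay":0,"az":0,"grip":0.085},{"x":-0.11,"y":0,"z":-0.02,"ax":0,"ay":0,"az":0,"grip":0.085},{"x":-0.14,"y":0,"z":-0.02,"ax":0,"ay":0,"az":0,"grip":0.085},{"x":-0.14,"y":0,"z":-0.02,"ax":0,"ay":0,"az":0,"grip":0.085}]';  python3 - <<'E'
from h import *
state()
d=optics.snapshot('side'); c=d['image'][140:440,120:440]
e=optics.snapshot('top'); f=e['image'][120:320,130:470]
cv2.imwrite('pics/end.png',np.vstack([cv2.resize(c,(400,375)),cv2.resize(f,(400,225))])[:,:,::-1])
for k,a,b in(('blue',[100,120,40],[125,255,255]),('oil',[5,150,60],[14,255,255])):
  for c,s in blob(e,a,b,(130,120,470,320)): print(k,c,s,atz(e,*c,.006).round(4))
E
```

```text
t: 22.9
eef_pos: [0.4714, -0.0111, 0.2257]
tool_rot: [2.222, 2.221, 0.0]
force: [0.6, 0.7, 0.0]
grip_width: 0.994
t: 23.32
eef_pos: [0.471, -0.1567, 0.2438]
tool_rot: [2.227, 2.213, -0.003]
force: [0.9, -1.3, 0.5]
grip_width: 0.997
t 23.32 p [ 0.471  -0.1567  0.2438] rv [ 2.227  2.213 -0.003] F [ 0.9 -1.3  0.5] g 0.997 q [ 0.14  0.61  0.2   1.78 -0.16  0.77  0.42]
blue [299.6 258.7] [  42   42 1411] [ 0.4734 -0.0099  0.006 ]
oil [292.3 141.8] [ 20  20 250] [0.7779 0.0061 0.006 ]
oil [460.3 158.2] [ 38  21 167] [ 0.7296 -0.431   0.006 ]
```

View pics/end.png

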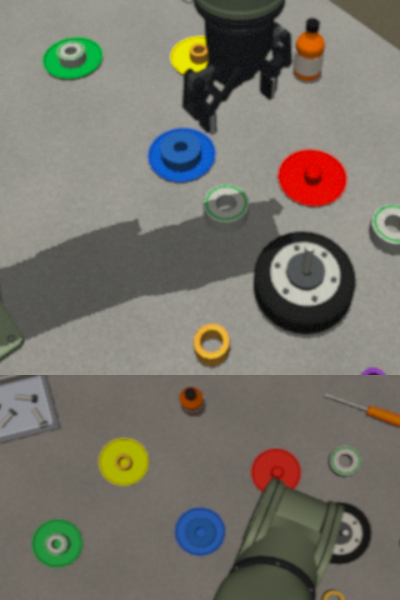

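All four parts stand upright and centred in their own dishes, and the bottle hasn't moved (pictures: green (72,50), yellow (198,50), blue (181,150), red (313,172)).

```bash
python3 -c "
from h import *
print(arm.close_job())"
```

```text
the job is handed in; nothing more can be done
None
```

I stripped the stack in the order asked: cap to the red dish, bush to yellow, bearing to green, pulley to blue. I let go of each part before taking the next, and handed the job in at about 23.4 s of the 106 s allowed.

**Last checks:** The final side and top pictures show all four parts upright near the middle of their dishes, judged by eye. They also show the axle bare, the bottle standing where it was, and the gripper open and clear, about 0.24 m up. The look-alikes were left alone.

**Forces:** The highest wrist force in the readings, taken at the end of each move, was about 28 N. It came from pressing the bush slightly onto the yellow dish; I eased off 1 mm before opening. Closing on the parts gave 7 to 18 N.

**Not checked:**
- I did not measure how far each part sits from its dish centre. The dish positions from the two cameras agreed to about 2 mm.
- I did not measure the parts' sizes in the images. The gripper stopped 2 to 3 mm under the stated diameter on every part, so its readings do not confirm the sizes exactly.

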